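# Load two weight carriers for the drilling tests

### The job

Load the two weight carriers for the next drilling tests: on the post with the round green base stack the black weight, then the red one on it, then the brass one on top; on the post with the square yellow base stack the blue weight with the white one on top. Thread each weight over its post so that it lies flat on what is below, setting it down rather than dropping it, and leave the jar of screws and the drill chuck where they stand.

Things in the scene. Friction and masses are not known exactly. Their poses are not given: they have to be found in the camera images.
- black_weight_center (a point): black weight: loose flat ring disc, outer diameter 64 mm, 20 mm thick, with a 26 mm hole right through its middle; lies flat. The point is its centre, on the hole's axis, half-way up (10 mm above its underside); z is the hole's axis
- red_weight_center (a point): red weight: loose flat ring disc, outer diameter 58 mm, 20 mm thick, with a 26 mm hole right through its middle; lies flat. The point is its centre, on the hole's axis, half-way up (10 mm above its underside); z is the hole's axis
- brass_weight_center (a point): brass (golden metal) weight: loose flat ring disc, outer diameter 50 mm, 20 mm thick, with a 26 mm hole right through its middle; lies flat. The point is its centre, on the hole's axis, half-way up (10 mm above its underside); z is the hole's axis
- blue_weight_center (a point): blue weight: loose flat ring disc, outer diameter 64 mm, 20 mm thick, with a 26 mm hole right through its middle; lies flat. The point is its centre, on the hole's axis, half-way up (10 mm above its underside); z is the hole's axis
- white_weight_center (a point): white weight: loose flat ring disc, outer diameter 54 mm, 20 mm thick, with a 26 mm hole right through its middle; lies flat. The point is its centre, on the hole's axis, half-way up (10 mm above its underside); z is the hole's axis
- green_seat (a point): weight carrier with ROUND green base, 90 mm across, 12 mm thick, fixed to the table; an upright steel post, 14 mm in diameter with a tapered top, rises from its middle to 50 mm above the base's top face. The point is on the post's axis at the base's top face (the lowest weight's underside comes to rest here); z points up
- yellow_seat (a point): weight carrier with SQUARE yellow base, 86 mm wide, 12 mm thick, fixed to the table; an upright steel post, 14 mm in diameter with a tapered top, rises from its middle to 50 mm above the base's top face. The point is on the post's axis at the base's top face (the lowest weight's underside comes to rest here); z points up
- jar_center (a point): small closed glass jar of screws with orange cap, standing loose, 42 mm across, 70 mm high; the point is half-way up. To be left alone
- chuck_center (a point): dark steel drill chuck standing loose on the table, 43 mm across, 56 mm high, tapering to the top; the point is on its axis 25 mm above the table. To be left alone
Things that resemble listed ones, but are neither listed nor needed, are in the scene too. There is more than one size of the part that bears blue_weight_center; the job needs the largest. Leave any orange look-alike of the part that bears white_weight_center alone.

How it is judged:
By the outcome, as a careful person would: the job done as asked, in the order asked, and still so for the second after the job is handed in, with the robot touching nothing.
It also fails if it takes over 115 s, if anything falls off the work surface, if the arm or the gripper's body presses on something with over 40 N, if the wrist force passes 120 N, or if a joint passes its speed limit or range.

### The arm

A 6-joint arm with a two-finger parallel gripper is mounted at the origin on the work surface. World frame = base frame: x ahead of the robot, y to its left, z up, the work surface at z = 0. Lengths are in m, angles in rad, forces in N, time in s.
With the tool pointing down it reaches from about 0.35 to 0.85 m from the base axis. Payload 8.1 kg.
Tool frame: the origin (TCP) lies midway between the tips of the shut fingers; the grasp point (between the pads) lies 19 mm behind it; z points along the fingers, y is the line along which they close (so a half turn about z gives the same grasp; the last joint's range is limited). The gripper opens to 85 mm and grips with 20 to 120 N. Pads are 22 mm wide; open, the fingers measure 114 mm over their backs; the gripper's body (76 mm by 85 mm) begins 54 mm behind the grasp point. The pads swing forward as they close: fully open they stand 13 mm farther back than shut.
Start: joints at [1.114, 0.13, 1.488, -0, 1.523, -0.085], TCP at [0.218, 0.559, 0.231] pointing down, gripper open.
Joint ranges: [-2.96, 2.96], [-0.89, 2.26], [0.02, 2.5], [-1.34, 4.48], [0, 2.73], [-2.66, 2.66]. Speed limits (rad/s): [2.39, 2.39, 2.79, 3.14, 3.14, 3.14].

### API

Orientations are given as [roll, pitch, yaw] about the fixed x, y, z axes, in that order (R = Rz(yaw) Ry(pitch) Rx(roll)).
In Python, from bench import arm, optics, ticket, nets gives the robot as it stands. The module is installed in compiled form; this text tells all that it offers.
- The arm moves only by the tool carry_out, never from a script. Its argument "steps" is a list of rows, each an object with "dp": the shift along the tool's x, y, z scaled (see below), a list of three; "delta_rot": the turn, a rotation vector about the tool's x, y, z scaled (see below), a list of three; "fingers": the gripper's target within -1 to 1 (fully open at 1, half-way at 0, shut at -1). A call has 1 to 20 rows; each row shifts and turns the commanded pose from where the row before left it, along the tool's axes as they then stand; what a row does not reach is not made up. The controller multiplies each number of a shift by 2.5 cm and each number of a turn by 0.12 rad. A row lasts 1/12 s, in which the tool goes at most 41.7 mm and 7.16 degrees, less where a joint would pass 70% of its speed; a pose out of reach is approached as far as the arm can. A call with a number of a shift or a turn outside -1 to 1 is refused whole. A call with a gripper value outside its range is refused whole. The fingers move at their own pace and stop on an object; "squeeze" is the grip in N (left out, the last holds). Time passes only in rows, so rows that do not move let the fingers close. It gives the time, the measured TCP pose, the force, the opening and the grip force at its end, in the units of the state.
- arm.sense(): the state, without advancing time (a new reading comes with each control period).
- optics.read_camera(name): name is "scene" or "side" or "wrist"; returns (picture, depth): 420x560x3 uint8, red, green, blue; 420x560 float32, m along the optical axis (not along the pixel's ray), 0 where there is no reading.
- optics.calibration(name): a dict with "fx", "fy", "cx", "cy" (pixels), "R" (3x3) and "t" (3): a world point X has camera coordinates R X + t. Camera axes: x right, y down, z forward; pixel columns grow to the right and rows downward; lengths in m; the calibration is good to about 2 mm. A picture is of the moment at which its call begins: read the wrist's pose just before it. calibration takes no time and is no camera call; for the wrist camera it gives the pose at the moment of the call.
- ticket.hand_in(): hands the job in; it is judged then, once.
Trained networks look in the newest picture that a camera, given by its name, has taken for a name from the list of things; names that differ only in an ending like _2 or _b are one class to them, and where a whole thing is asked for, a point or a joint stands for the part that bears it (a point fixed in the world has none). Each returns a list of dicts, best first, with "conf" (0 to 1); they miss things now and then, are a little off and sometimes report something else, mostly with a low value. They report only what shows in the picture. A call takes as long as a camera call. They do not tell look-alikes from the thing itself.
- nets.trace(camera, thing): "region" (420x560 bool, what is visible of it) and "extent" ([centre column, centre row, width, height] in pixels, round what is visible of it).
The state is a dict: "t": time; "joint_positions": joint angles; "joint_velocities": joint speeds; "joint_torque": joint torques, N m; "ee_pos": TCP position; "orientation": TCP orientation; "force": force on the tool from outside, world axes, zero at the start; "moment": the same for the moment, N m; "width": finger opening in m; "grip_force": force on a finger pad.
Only numpy, scipy, OpenCV 4.12 (cv2) and the standard library are available. Lean on these libraries where they do the work, as an engineer would, in place of code of your own. Each camera call takes 0.05 s, during which the arm holds its last target. There are 200 camera calls.

## Working session

There is one attempt and no reset: what is moved stays moved. The work goes in short steps, Python scripts to look and compute and a tool call to move; the robot and the scene stay as the last step left them, time stands still between calls to the robot, and variables do not carry over. Pictures are saved under pics/ and viewed, at most 14 in all, crops included, and the job is handed in when it is done.

Besides the shell and the picture viewer there is one more tool, called after "Call:" as name(argument=value, ...), one argument or row to a line, values as JSON. carry_out: Moves the arm, as the interface text tells. Shifts and turns lie within -1 to 1; 1 stands for 2.5 cm of shift or 0.12 rad of turn. Its arguments: {"type":"object","properties":{"steps":{"type":"array"},"squeeze":{"type":"number"}},"required":["steps"]}

```bash
mkdir -p pics
cat > h.py <<'E'
import numpy as np, cv2
from bench import arm, optics, ticket, nets
def shot(cam,name=None):
    c=optics.calibration(cam); p,d=optics.read_camera(cam)
    if name: cv2.imwrite(f'pics/{name}.png',p[:,:,::-1])
    return p,d,c
def world(d,c):
    v,u=np.mgrid[:420,:560]
    P=np.stack([(u-c['cx'])/c['fx']*d,(v-c['cy'])/c['fy']*d,d],-1)
    return (P-np.array(c['t']))@np.array(c['R'])
E
python3 - <<'E'
from h import *
s=arm.sense(); print(s['t'],s['ee_pos'],s['orientation'],s['width'])
for cam in ('scene','side'):
    p,d,c=shot(cam,cam); W=world(d,c)
    print(cam, -np.array(c['R']).T@np.array(c['t']))
    for n in 'black_weight_center red_weight_center brass_weight_center blue_weight_center white_weight_center green_seat yellow_seat jar_center chuck_center'.split():
        for r in nets.trace(cam,n)[:4]:
            if r['conf']<.2: continue
            m=r['region']&(d>0); w=W[m]
            if len(w)<10: continue
            zt=np.percentile(w[:,2],90); t=w[abs(w[:,2]-zt)<.004]
            lo,hi=np.percentile(t[:,:2],1,0),np.percentile(t[:,:2],99,0)
            print(n,round(r['conf'],2),np.round(r['extent']).astype(int),'ztop',zt.round(3),'mid',((lo+hi)/2).round(3),'size',(hi-lo).round(3),p[m].mean(0).astype(int))
E
```

```text
0.0 [0.21772096 0.55851084 0.23025924] [-3.13976391e+00 -1.64387339e-04  2.76975502e+00] 0.08530992101516556
scene [ 1.1407016  -0.43089448  1.00747552]
black_weight_center 0.94 [336 181  26  20] ztop 0.021 mid [0.458 0.159] size [0.06  0.056] [25 24 23]
red_weight_center 0.64 [286 216  18  22] ztop 0.021 mid [ 0.483 -0.009] size [0.056 0.053] [106  30  27]
brass_weight_center 0.49 [396 158  16  10] ztop 0.021 mid [0.481 0.371] size [0.044 0.046] [102  72  36]
blue_weight_center 0.86 [162 267  27  26] ztop 0.021 mid [ 0.46  -0.351] size [0.06  0.059] [30 48 81]
blue_weight_center 0.81 [118 276  16  19] ztop 0.015 mid [ 0.424 -0.449] size [0.042 0.041] [34 52 85]
blue_weight_center 0.56 [135 244  20  20] ztop 0.015 mid [ 0.355 -0.385] size [0.042 0.04 ] [32 49 80]
white_weight_center 0.93 [422 235  20  23] ztop 0.021 mid [0.729 0.241] size [0.05  0.051] [121  66  32]
white_weight_center 0.55 [376 228  20  19] ztop 0.021 mid [0.65  0.161] size [0.049 0.051] [125 126 124]
green_seat 0.91 [257 288  41  41] ztop 0.015 mid [ 0.629 -0.191] size [0.082 0.083] [46 68 52]
green_seat 0.48 [163 
[... 1329 characters left out ...]
 59]
white_weight_center 0.64 [285 161  15  15] ztop 0.021 mid [0.647 0.162] size [0.049 0.053] [154 155 150]
white_weight_center 0.5 [299 140  19  14] ztop 0.022 mid [0.725 0.24 ] size [0.047 0.047] [151  91  40]
green_seat 0.85 [325 243  31  30] ztop 0.016 mid [ 0.625 -0.191] size [0.082 0.083] [ 73 101  82]
yellow_seat 0.94 [262 256  34  34] ztop 0.015 mid [ 0.452 -0.157] size [0.09  0.092] [175 161  58]
yellow_seat 0.4 [254 213  18  20] ztop 0.022 mid [ 0.481 -0.008] size [0.05  0.054] [141  51  46]
jar_center 0.83 [309 185  17  27] ztop 0.071 mid [0.663 0.009] size [0.035 0.034] [135 113  85]
chuck_center 0.79 [380 302  22  24] ztop 0.05 mid [ 0.662 -0.395] size [0.021 0.02 ] [76 76 73]
```

View pics/scene.png

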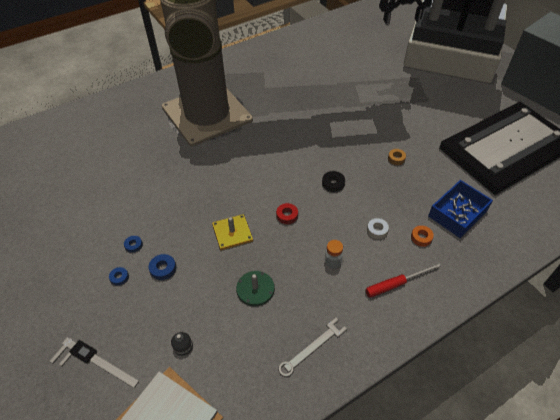

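Run:
```python
import cv2
a=cv2.imread('pics/scene.png')[130:370,90:450]
cv2.imwrite('pics/crop1.png',cv2.resize(a,None,fx=2.2,fy=2.2,interpolation=cv2.INTER_CUBIC))
```

```text
(no output)
```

View pics/crop1.png

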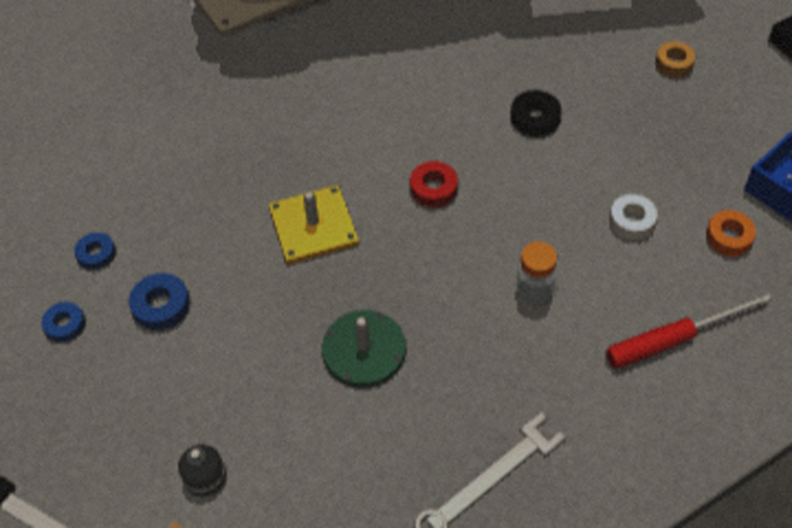

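Blue candidates: (162,267) measures 60–64 mm across, and (118,276) and (133,243) are small, so I choose the first. White candidates: (377,228) is white and (423,235) is the orange look-alike, so I choose the first. Brass is (397,157), golden and about 48 mm across. The blue tray and the red screwdriver are neither. The crop confirms these choices. The green post is at (255,285) and the yellow post at (232,228).

I'll turn to yaw π/2, so tool x = +Y, tool y = +X and tool z = down. Then I'll go over the black weight.

Call:
carry_out(
  steps=[
    {"dp":[0,0,0],"delta_rot":[0,0,1],"fingers":1},
    {"dp":[0,0,0],"delta_rot":[0,0,1],"fingers":1},
    {"dp":[0,0,0],"delta_rot":[0,0,1],"fingers":1},
    {"dp":[0,0,0],"delta_rot":[0,0,1],"fingers":1},
    {"dp":[0,0,0],"delta_rot":[0,0,1],"fingers":1},
    {"dp":[0,0,0],"delta_rot":[0,0,1],"fingers":1},
    {"dp":[0,0,0],"delta_rot":[0,0,1],"fingers":1},
    {"dp":[0,0,0],"delta_rot":[0,0,1],"fingers":1},
    {"dp":[0,0,0],"delta_rot":[0,0,1],"fingers":1},
    {"dp":[0,0,0],"delta_rot":[0,0,1],"fingers":1},
  ],
  squeeze=50,
)

```text
t: 1.83
ee_pos: [0.218, 0.559, 0.2313]
orientation: [3.142, 0.0, 1.564]
force: [0.3, -0.3, 0.0]
width: 0.0856
grip_force: 0.0
```

Call:
carry_out(
  steps=[
    {"dp":[-1,0.6,0],"delta_rot":[0,0,0],"fingers":1},
    {"dp":[-1,0.6,0],"delta_rot":[0,0,0],"fingers":1},
    {"dp":[-1,0.6,0],"delta_rot":[0,0,0],"fingers":1},
    {"dp":[-1,0.6,0],"delta_rot":[0,0,0],"fingers":1},
    {"dp":[-1,0.6,0],"delta_rot":[0,0,0],"fingers":1},
    {"dp":[-1,0.6,0],"delta_rot":[0,0,0],"fingers":1},
    {"dp":[-1,0.6,0],"delta_rot":[0,0,0],"fingers":1},
    {"dp":[-1,0.6,0],"delta_rot":[0,0,0],"fingers":1},
    {"dp":[-1,0.6,0],"delta_rot":[0,0,0],"fingers":1},
    {"dp":[-1,0.6,0],"delta_rot":[0,0,0],"fingers":1},
    {"dp":[-1,0.6,0],"delta_rot":[0,0,0],"fingers":1},
    {"dp":[-1,0.6,0],"delta_rot":[0,0,0],"fingers":1},
    {"dp":[-1,0.6,0],"delta_rot":[0,0,0],"fingers":1},
    {"dp":[-1,0.6,0],"delta_rot":[0,0,0],"fingers":1},
    {"dp":[-1,0.6,0],"delta_rot":[0,0,0],"fingers":1},
    {"dp":[-1,0.5,0],"delta_rot":[0,0,0],"fingers":1},
    {"dp":[0,0,0],"delta_rot":[0,0,0],"fingers":1},
    {"dp":[0,0,0],"delta_rot":[0,0,0],"fingers":1},
  ],
)

```text
t: 3.33
ee_pos: [0.4555, 0.1577, 0.2313]
orientation: [-3.142, -0.0, 1.567]
force: [0.2, 0.5, -0.6]
width: 0.0853
grip_force: 0.0
```

```bash
cat >> h.py <<'E'
ALL='black_weight_center red_weight_center brass_weight_center blue_weight_center white_weight_center green_seat yellow_seat'.split()
def look(cam,names=ALL,pic=None):
    s=arm.sense(); print('t',round(s['t'],2),'tcp',np.round(s['ee_pos'],4),'rpy',np.round(s['orientation'],4),'w',round(s['width'],4),'F',np.round(s['force'],1))
    p,d,c=shot(cam,pic); W=world(d,c)
    for n in names:
        for r in nets.trace(cam,n)[:3]:
            if r['conf']<.3: continue
            m=(r['region']&(d>0)); w=W[m]
            if len(w)<10: continue
            zt=np.percentile(w[:,2],80); t=w[abs(w[:,2]-zt)<.003]
            (cx,cy),R=cv2.minEnclosingCircle(t[:,:2].astype(np.float32))
            print(n,round(r['conf'],2),np.round(r['extent']).astype(int),'ztop',zt.round(4),'c',round(cx,4),round(cy,4),'D',round(2*R,4),p[m].mean(0).astype(int))
    return p,d,W
E
python3 -c "
from h import *
look('wrist',pic='w1')"
```

```text
t 3.33 tcp [0.4555 0.1577 0.2313] rpy [-3.1416e+00 -1.0000e-04  1.5668e+00] w 0.0853 F [ 0.2  0.5 -0.6]
red_weight_center 0.76 [302 303  40  42] ztop 0.0206 c 0.482 -0.0072 D 0.058 [140  58  54]
white_weight_center 0.77 [452 177  52  48] ztop 0.0205 c 0.6487 0.1631 D 0.0547 [179 182 182]
white_weight_center 0.67 [532 100  57  60] ztop 0.0204 c 0.7271 0.2431 D 0.0551 [165 106  47]
```

View pics/w1.png

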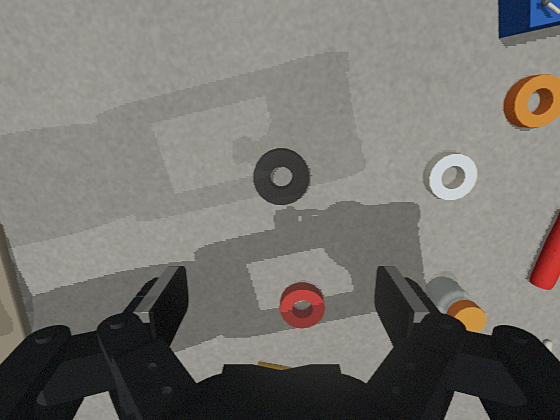

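The view shows the black weight at (281,176), red at (302,303), white at (452,177) and the orange look-alike at (532,100). The net missed black, so I'll take it from the depth.

```bash
cat >> h.py <<'E'
def disc(W,x,y,z0=.0165,z1=.025,r=.045):
    m=(W[...,2]>z0)&(W[...,2]<z1)&(np.hypot(W[...,0]-x,W[...,1]-y)<r)
    t=W[m][:,:2].astype(np.float32); (cx,cy),R=cv2.minEnclosingCircle(t); return round(cx,4),round(cy,4),round(2*R,4),W[m][:,2].mean().round(4),len(t)
E
python3 -c "
from h import *
p,d,c=shot('wrist');W=world(d,c)
print(disc(W,.4555,.159),disc(W,.482,-.008),disc(W,.649,.163))
for cam in ('scene','side'):
  p,d,c=shot(cam);W=world(d,c);print(cam,[disc(W,x,y) for x,y in ((.48,-.008),(.648,.162),(.478,.371),(.458,-.35))], [disc(W,x,y,.03,.064,.03) for x,y in ((.627,-.191),(.455,-.157))])
"
```

```text
(0.4555, 0.1624, 0.0639, np.float64(0.0202), 2050) (0.4822, -0.0072, 0.0584, np.float64(0.02), 1144) (0.6485, 0.1625, 0.0549, np.float64(0.0199), 1401)
scene [(0.4834, -0.008, 0.0606, np.float64(0.0192), 227), (0.6503, 0.161, 0.0553, np.float64(0.0193), 209), (0.4783, 0.3725, 0.0518, np.float64(0.0192), 114), (0.4594, -0.35, 0.0665, np.float64(0.0193), 359)] [(0.6293, -0.1909, 0.0148, np.float64(0.049), 58), (0.4579, -0.1582, 0.0117, np.float64(0.0488), 50)]
side [(0.4805, -0.007, 0.0596, np.float64(0.0202), 209), (0.6466, 0.1628, 0.0562, np.float64(0.0202), 127), (0.4749, 0.3727, 0.0526, np.float64(0.0201), 92), (0.4567, -0.3498, 0.065, np.float64(0.0202), 472)] [(0.6251, -0.1904, 0.0146, np.float64(0.0493), 50), (0.4517, -0.1581, 0.0139, np.float64(0.0491), 55)]
```

Call:
carry_out(
  steps=[
    {"dp":[0.16,0,1],"delta_rot":[0,0,0],"fingers":1},
    {"dp":[0,0,1],"delta_rot":[0,0,0],"fingers":1},
    {"dp":[0,0,1],"delta_rot":[0,0,0],"fingers":1},
    {"dp":[0,0,1],"delta_rot":[0,0,0],"fingers":1},
    {"dp":[0,0,1],"delta_rot":[0,0,0],"fingers":1},
    {"dp":[0,0,1],"delta_rot":[0,0,0],"fingers":1},
    {"dp":[0,0,1],"delta_rot":[0,0,0],"fingers":1},
    {"dp":[0,0,1],"delta_rot":[0,0,0],"fingers":1},
    {"dp":[0,0,0.6],"delta_rot":[0,0,0],"fingers":1},
    {"dp":[0,0,0.5],"delta_rot":[0,0,0],"fingers":1},
    {"dp":[0,0,0],"delta_rot":[0,0,0],"fingers":1},
    {"dp":[0,0,0],"delta_rot":[0,0,0],"fingers":-1},
    {"dp":[0,0,0],"delta_rot":[0,0,0],"fingers":-1},
    {"dp":[0,0,0],"delta_rot":[0,0,0],"fingers":-1},
    {"dp":[0,0,0],"delta_rot":[0,0,0],"fingers":-1},
    {"dp":[0,0,0],"delta_rot":[0,0,0],"fingers":-1},
    {"dp":[0,0,0],"delta_rot":[0,0,0],"fingers":-1},
  ],
)

```text
t: 5.3
ee_pos: [0.4561, 0.1631, 0.0055]
orientation: [3.14, -0.001, 1.57]
force: [-2.0, -0.3, 5.4]
width: 0.0614
grip_force: 54.8
```

Call:
carry_out(
  steps=[
    {"dp":[0,0,-0.5],"delta_rot":[0,0,0],"fingers":-1},
    {"dp":[0,0,-1],"delta_rot":[0,0,0],"fingers":-1},
    {"dp":[0,0,-1],"delta_rot":[0,0,0],"fingers":-1},
    {"dp":[0,0,-1],"delta_rot":[0,0,0],"fingers":-1},
    {"dp":[0,0,-1],"delta_rot":[0,0,0],"fingers":-1},
    {"dp":[0,0,-0.5],"delta_rot":[0,0,0],"fingers":-1},
  ],
)

```text
t: 5.8
ee_pos: [0.4568, 0.1632, 0.133]
orientation: [3.137, -0.001, 1.57]
force: [1.2, 0.4, -3.8]
width: 0.0611
grip_force: 56.7
```

Call:
carry_out(
  steps=[
    {"dp":[-0.5,0.25,0],"delta_rot":[0,0,0],"fingers":-1},
    {"dp":[-0.95,0.46,0],"delta_rot":[0,0,0],"fingers":-1},
    {"dp":[-0.95,0.46,0],"delta_rot":[0,0,0],"fingers":-1},
    {"dp":[-0.95,0.46,0],"delta_rot":[0,0,0],"fingers":-1},
    {"dp":[-0.95,0.46,0],"delta_rot":[0,0,0],"fingers":-1},
    {"dp":[-0.95,0.46,0],"delta_rot":[0,0,0],"fingers":-1},
    {"dp":[-0.95,0.46,0],"delta_rot":[0,0,0],"fingers":-1},
    {"dp":[-0.95,0.46,0],"delta_rot":[0,0,0],"fingers":-1},
    {"dp":[-0.95,0.46,0],"delta_rot":[0,0,0],"fingers":-1},
    {"dp":[-0.95,0.46,0],"delta_rot":[0,0,0],"fingers":-1},
    {"dp":[-0.95,0.46,0],"delta_rot":[0,0,0],"fingers":-1},
    {"dp":[-0.95,0.46,0],"delta_rot":[0,0,0],"fingers":-1},
    {"dp":[-0.95,0.46,0],"delta_rot":[0,0,0],"fingers":-1},
    {"dp":[-0.95,0.46,0],"delta_rot":[0,0,0],"fingers":-1},
    {"dp":[-0.95,0.46,0],"delta_rot":[0,0,0],"fingers":-1},
    {"dp":[0,0,0],"delta_rot":[0,0,0],"fingers":-1},
    {"dp":[0,0,0],"delta_rot":[0,0,0],"fingers":-1},
  ],
)

```text
t: 7.22
ee_pos: [0.6221, -0.1837, 0.1288]
orientation: [3.142, 0.0, 1.568]
force: [-0.4, -0.0, -3.6]
width: 0.061
grip_force: 56.7
```

```bash
python3 -c "
from h import *
p,d,W=look('wrist',['green_seat'],pic='w2')
print('post',disc(W,.627,-.19,.03,.064,.03))
x,y,z=arm.sense()['ee_pos']
def held(W): print('held',disc(W,x,y,z+.013,z+.03,.05))
held(W)
for cam in ('scene','side'):
  p,d,c=shot(cam);W=world(d,c);held(W);m=(np.hypot(W[...,0]-x,W[...,1]-y)<.04)&(W[...,2]>z-.02)&(W[...,2]<z+.025);print(np.percentile(W[m][:,2],[1,5,20,50]).round(4),W[m][:,:2].min(0),W[m][:,:2].max(0))
"
```

```text
t 7.22 tcp [ 0.6221 -0.1837  0.1288] rpy [3.1415 0.     1.5677] w 0.061 F [-0.4 -0.  -3.6]
green_seat 0.56 [288 194 102  74] ztop 0.0129 c 0.6272 -0.189 D 0.0886 [ 78 109  89]
post (0.0, 0.0, 0.0, np.float64(nan), 0)
held (0.6221, -0.1776, 0.0888, np.float64(0.1445), 13114)
held (0.626, -0.1852, 0.0827, np.float64(0.145), 198)
[0.1239 0.1265 0.1359 0.1415] [ 0.5853932  -0.21472363] [ 0.6603469  -0.16509542]
held (0.6207, -0.1807, 0.0908, np.float64(0.1453), 334)
[0.1245 0.1272 0.1363 0.1426] [ 0.58207602 -0.2140526 ] [ 0.65740033 -0.15330088]h.py:26: RuntimeWarning: Mean of empty slice.
  t=W[m][:,:2].astype(np.float32); (cx,cy),R=cv2.minEnclosingCircle(t); return round(cx,4),round(cy,4),round(2*R,4),W[m][:,2].mean().round(4),len(t)
  ret = ret.dtype.type(ret / rcount)
```

View pics/w2.png

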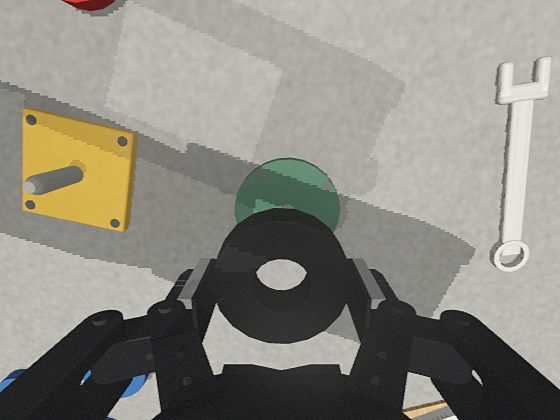

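The wrist view shows the black disc held level at (282,275), with the green base behind it at (288,200) and its foot spot at about (288,207). I'll measure the held disc's centre from its top hole rim and outer rim.

```bash
cat >> h.py <<'E'
def held(D, hi=None):
    """centre of held disc: pixels above z plane of its top face -> circle of known radius fit to outer rim + hole"""
    from scipy.optimize import least_squares
    p,d,c=shot('wrist'); W=world(d,c); x,y,z=arm.sense()['ee_pos']
    m=(np.hypot(W[...,0]-x,W[...,1]-y)<.022)&(abs(W[...,2]-z-.016)<.012)
    zt=np.median(W[m][:,2]); 
    top=((abs(W[...,2]-zt)<.003)&(np.hypot(W[...,0]-x,W[...,1]-y)<.045)).astype(np.uint8)
    cs,_=cv2.findContours(top,cv2.RETR_CCOMP,cv2.CHAIN_APPROX_NONE)
    pts=np.vstack([W[k[:,0,1],k[:,0,0]] for k in cs if len(k)>15])[:,:2]
    def f(q):
        r=np.hypot(pts[:,0]-q[0],pts[:,1]-q[1]); return np.minimum(abs(r-D/2),abs(r-.013))
    s=least_squares(f,[x,y],loss='soft_l1',f_scale=.0005); r=f(s.x)
    t=s.x; print('tcp',np.round([x,y,z],4),'ztop',zt.round(4),'held c',t.round(4),'off',(t-[x,y]).round(4),'inl',(r<.0015).sum(),len(r))
    return W
E
python3 -c "
from h import *
W=held(.064); print('cam',-np.array(optics.calibration('wrist')['R']).T@np.array(optics.calibration('wrist')['t'])); m=(W[...,2]>.03)&(W[...,2]<.064)
print('ypost',disc(W,.455,-.157,.03,.065,.03), disc(W,.455,-.157,.058,.066,.03))
"
```

```text
tcp [ 0.6217 -0.1813  0.1289] ztop 0.1433 held c [ 0.6217 -0.1817] off [ 0.     -0.0004] inl 567 686
cam [ 0.62166679 -0.10746731  0.27190017]
ypost (0.4548, -0.1561, 0.0146, np.float64(0.0506), 828) (0.4549, -0.1563, 0.0131, np.float64(0.0611), 262)
```

Call:
carry_out(
  steps=[
    {"dp":[-0.34,0.22,0],"delta_rot":[0,0,0],"fingers":-1},
    {"dp":[0,0,0.8],"delta_rot":[0,0,0],"fingers":-1},
    {"dp":[0,0,0.8],"delta_rot":[0,0,0],"fingers":-1},
    {"dp":[0,0,0],"delta_rot":[0,0,0],"fingers":-1},
    {"dp":[0,0,0],"delta_rot":[0,0,0],"fingers":-1},
    {"dp":[0,0,0],"delta_rot":[0,0,0],"fingers":-1},
  ],
)

```text
t: 7.97
ee_pos: [0.6279, -0.191, 0.0897]
orientation: [3.141, 0.0, 1.57]
force: [0.2, 0.0, -3.5]
width: 0.0612
grip_force: 56.7
```

```bash
python3 -c "
from h import *
held(.064); look('side',['green_seat'],'s3')
for cam in('scene','side'):
  p,d,c=shot(cam);W=world(d,c);print(disc(W,.627,-.19,.03,.055,.02))
"
```

```text
tcp [ 0.6284 -0.1911  0.0905] ztop 0.1042 held c [ 0.628  -0.1913] off [-0.0004 -0.0001] inl 580 702
t 8.02 tcp [ 0.6284 -0.1911  0.0905] rpy [3.1396e+00 8.0000e-04 1.5701e+00] w 0.0613 F [-0.  -0.  -3.6]
green_seat 0.93 [327 246  32  30] ztop 0.0142 c 0.625 -0.1913 D 0.0878 [53 74 60]
(0.6307, -0.1917, 0.0119, np.float64(0.0349), 7)
(0.6237, -0.1931, 0.012, np.float64(0.0412), 26)
```

Call:
carry_out(
  steps=[
    {"dp":[0.03,-0.03,0.5],"delta_rot":[0,0,0],"fingers":-1},
    {"dp":[0,0,0.6],"delta_rot":[0,0,0],"fingers":-1},
    {"dp":[0,0,0.6],"delta_rot":[0,0,0],"fingers":-1},
    {"dp":[0,0,0.6],"delta_rot":[0,0,0],"fingers":-1},
    {"dp":[0,0,0.4],"delta_rot":[0,0,0],"fingers":-1},
    {"dp":[0,0,0.1],"delta_rot":[0,0,0],"fingers":-1},
    {"dp":[0,0,0],"delta_rot":[0,0,0],"fingers":-1},
    {"dp":[0,0,0],"delta_rot":[0,0,0],"fingers":-1},
  ],
)

```text
t: 8.88
ee_pos: [0.6262, -0.1899, 0.0175]
orientation: [-3.14, -0.001, 1.57]
force: [0.6, -0.2, -4.3]
width: 0.0613
grip_force: 58.1
```

```bash
python3 -c "
from h import *
held(.064)"
```

```text
tcp [ 0.6263 -0.19    0.0177] ztop 0.0329 held c [ 0.6262 -0.1905] off [-0.     -0.0006] inl 560 835
```

Call:
carry_out(
  steps=[
    {"dp":[0,0,0.04],"delta_rot":[0,0,0],"fingers":-1},
    {"dp":[0,0,0.02],"delta_rot":[0,0,0],"fingers":-1},
    {"dp":[0,0,0],"delta_rot":[0,0,0],"fingers":-1},
  ],
)

```text
t: 9.18
ee_pos: [0.6266, -0.1901, 0.017]
orientation: [-3.141, -0.0, 1.57]
force: [-0.0, -0.3, -4.0]
width: 0.0612
grip_force: 58.2
```

Call:
carry_out(
  steps=[
    {"dp":[0,0,0.04],"delta_rot":[0,0,0],"fingers":-1},
    {"dp":[0,0,0],"delta_rot":[0,0,0],"fingers":-1},
    {"dp":[0,0,0],"delta_rot":[0,0,0],"fingers":-1},
  ],
)

```text
t: 9.43
ee_pos: [0.6268, -0.1902, 0.0167]
orientation: [3.141, 0.0, 1.57]
force: [-2.2, 1.7, 1.0]
width: 0.0611
grip_force: 58.7
```

The force shows contact, so I'll release and lift.

Call:
carry_out(
  steps=[
    {"dp":[0,0,0],"delta_rot":[0,0,0],"fingers":0.85},
    {"dp":[0,0,0],"delta_rot":[0,0,0],"fingers":1},
    {"dp":[0,0,0],"delta_rot":[0,0,0],"fingers":1},
    {"dp":[0,0,0],"delta_rot":[0,0,0],"fingers":1},
    {"dp":[0,0,-0.4],"delta_rot":[0,0,0],"fingers":1},
    {"dp":[0,0,-1],"delta_rot":[0,0,0],"fingers":1},
    {"dp":[0,0,-1],"delta_rot":[0,0,0],"fingers":1},
    {"dp":[0,0,-1],"delta_rot":[0,0,0],"fingers":1},
    {"dp":[0,0,-1],"delta_rot":[0,0,0],"fingers":1},
    {"dp":[0,0,-0.6],"delta_rot":[0,0,0],"fingers":1},
    {"dp":[0,0,0],"delta_rot":[0,0,0],"fingers":1},
    {"dp":[0,0,0],"delta_rot":[0,0,0],"fingers":1},
  ],
)

```text
t: 10.43
ee_pos: [0.6277, -0.1905, 0.1433]
orientation: [3.138, 0.001, 1.57]
force: [-0.7, -0.1, 0.6]
width: 0.0848
grip_force: 0.0
```

```bash
python3 -c "
from h import *
p,d,W=look('wrist',['green_seat'],'w4')
print(disc(W,.627,-.19,.028,.036,.045),disc(W,.627,-.19,.045,.065,.02),disc(W,.627,-.19,.058,.066,.02))
"
```

```text
t 10.43 tcp [ 0.6277 -0.1905  0.1433] rpy [3.1384e+00 1.3000e-03 1.5698e+00] w 0.0848 F [-0.7 -0.1  0.6]
green_seat 0.85 [281 198 102 100] ztop 0.0134 c 0.6271 -0.1896 D 0.0899 [75 98 82]
(0.627, -0.1907, 0.0639, np.float64(0.0322), 3708) (0.6273, -0.1898, 0.0143, np.float64(0.0581), 318) (0.6271, -0.1898, 0.0124, np.float64(0.0611), 195)
```

View pics/w4.png

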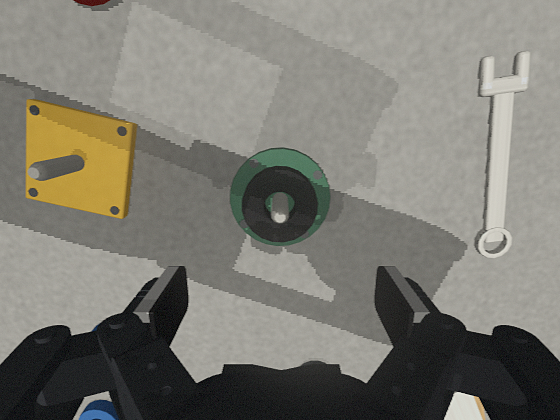

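Black lies flat: its top is at 0.0322 and it is centred on the post at (280,205). Next is red.

Call:
carry_out(
  steps=[
    {"dp":[0.92,-0.73,0],"delta_rot":[0,0,0],"fingers":1},
    {"dp":[0.92,-0.73,0],"delta_rot":[0,0,0],"fingers":1},
    {"dp":[0.92,-0.73,0],"delta_rot":[0,0,0],"fingers":1},
    {"dp":[0.92,-0.73,0],"delta_rot":[0,0,0],"fingers":1},
    {"dp":[0.92,-0.73,0],"delta_rot":[0,0,0],"fingers":1},
    {"dp":[0.92,-0.73,0],"delta_rot":[0,0,0],"fingers":1},
    {"dp":[0.92,-0.73,0],"delta_rot":[0,0,0],"fingers":1},
    {"dp":[0.9,-0.7,0],"delta_rot":[0,0,0],"fingers":1},
    {"dp":[0,0,0.9],"delta_rot":[0,0,0],"fingers":1},
    {"dp":[0,0,0.9],"delta_rot":[0,0,0],"fingers":1},
    {"dp":[0,0,0],"delta_rot":[0,0,0],"fingers":1},
    {"dp":[0,0,0],"delta_rot":[0,0,0],"fingers":1},
  ],
)

```text
t: 11.53
ee_pos: [0.4793, -0.0062, 0.094]
orientation: [-3.136, -0.001, 1.57]
force: [-0.9, -0.1, 0.6]
width: 0.0853
grip_force: 0.0
```

Call:
carry_out(
  steps=[
    {"dp":[-0.04,0.1,0.8],"delta_rot":[0,0,0],"fingers":1},
    {"dp":[0,0,1],"delta_rot":[0,0,0],"fingers":1},
    {"dp":[0,0,1],"delta_rot":[0,0,0],"fingers":1},
    {"dp":[0,0,0.6],"delta_rot":[0,0,0],"fingers":1},
    {"dp":[0,0,0.2],"delta_rot":[0,0,0],"fingers":1},
    {"dp":[0,0,0],"delta_rot":[0,0,0],"fingers":1},
    {"dp":[0,0,0],"delta_rot":[0,0,0],"fingers":-1},
    {"dp":[0,0,0],"delta_rot":[0,0,0],"fingers":-1},
    {"dp":[0,0,0],"delta_rot":[0,0,0],"fingers":-1},
    {"dp":[0,0,0],"delta_rot":[0,0,0],"fingers":-1},
    {"dp":[0,0,0],"delta_rot":[0,0,0],"fingers":-1},
    {"dp":[0,0,0],"delta_rot":[0,0,0],"fingers":-1},
    {"dp":[0,0,0],"delta_rot":[0,0,0],"fingers":-1},
  ],
)

```text
t: 12.62
ee_pos: [0.4857, -0.0078, 0.0088]
orientation: [3.139, 0.001, 1.57]
force: [-5.2, -1.1, 10.4]
width: 0.0554
grip_force: 50.6
```

Call:
carry_out(
  steps=[
    {"dp":[0,0,-0.5],"delta_rot":[0,0,0],"fingers":-1},
    {"dp":[0,0,-1],"delta_rot":[0,0,0],"fingers":-1},
    {"dp":[0,0,-1],"delta_rot":[0,0,0],"fingers":-1},
    {"dp":[0,0,-1],"delta_rot":[0,0,0],"fingers":-1},
    {"dp":[0,0,-1],"delta_rot":[0,0,0],"fingers":-1},
    {"dp":[-0.4,0.3,0],"delta_rot":[0,0,0],"fingers":-1},
    {"dp":[-0.9,0.7,0],"delta_rot":[0,0,0],"fingers":-1},
    {"dp":[-0.9,0.7,0],"delta_rot":[0,0,0],"fingers":-1},
    {"dp":[-0.9,0.7,0],"delta_rot":[0,0,0],"fingers":-1},
    {"dp":[-0.9,0.7,0],"delta_rot":[0,0,0],"fingers":-1},
    {"dp":[-0.9,0.7,0],"delta_rot":[0,0,0],"fingers":-1},
    {"dp":[-0.9,0.7,0],"delta_rot":[0,0,0],"fingers":-1},
    {"dp":[-0.9,0.7,0],"delta_rot":[0,0,0],"fingers":-1},
    {"dp":[-0.6,0.5,0],"delta_rot":[0,0,0],"fingers":-1},
    {"dp":[0,0,0],"delta_rot":[0,0,0],"fingers":-1},
    {"dp":[0,0,0],"delta_rot":[0,0,0],"fingers":-1},
    {"dp":[0,0,0],"delta_rot":[0,0,0],"fingers":-1},
  ],
)

```text
t: 14.03
ee_pos: [0.6258, -0.1899, 0.118]
orientation: [-3.14, -0.001, 1.57]
force: [0.5, 0.4, -3.0]
width: 0.0554
grip_force: 54.5
```

```bash
python3 -c "
from h import *
held(.058)
look('side',['red_weight_center'])"
```

```text
tcp [ 0.6258 -0.1895  0.1182] ztop 0.1293 held c [ 0.626  -0.1897] off [ 0.0002 -0.0002] inl 533 639
t 14.08 tcp [ 0.6258 -0.1895  0.1182] rpy [-3.1404e+00 -6.0000e-04  1.5701e+00] w 0.0554 F [-0.3 -0.1 -4.2]
red_weight_center 0.73 [332 218  18  22] ztop 0.1302 c 0.6255 -0.1911 D 0.0562 [105  38  34]
```

Call:
carry_out(
  steps=[
    {"dp":[0,0.05,0.4],"delta_rot":[0,0,0],"fingers":-1},
    {"dp":[0,0,0.6],"delta_rot":[0,0,0],"fingers":-1},
    {"dp":[0,0,0.6],"delta_rot":[0,0,0],"fingers":-1},
    {"dp":[0,0,0.6],"delta_rot":[0,0,0],"fingers":-1},
    {"dp":[0,0,0.5],"delta_rot":[0,0,0],"fingers":-1},
    {"dp":[0,0,0.2],"delta_rot":[0,0,0],"fingers":-1},
    {"dp":[0,0,0.1],"delta_rot":[0,0,0],"fingers":-1},
    {"dp":[0,0,0],"delta_rot":[0,0,0],"fingers":-1},
    {"dp":[0,0,0],"delta_rot":[0,0,0],"fingers":-1},
  ],
)

```text
t: 14.93
ee_pos: [0.6282, -0.1903, 0.0444]
orientation: [3.141, 0.0, 1.57]
force: [0.1, -0.4, -2.7]
width: 0.0556
grip_force: 54.5
```

```bash
python3 -c "
from h import *
held(.058)"
```

```text
tcp [ 0.6285 -0.1905  0.0449] ztop 0.0557 held c [ 0.6283 -0.1904] off [-0.0002  0.0001] inl 537 760
```

Call:
carry_out(
  steps=[
    {"dp":[0,-0.03,0.06],"delta_rot":[0,0,0],"fingers":-1},
    {"dp":[0,0,0.05],"delta_rot":[0,0,0],"fingers":-1},
    {"dp":[0,0,0],"delta_rot":[0,0,0],"fingers":-1},
    {"dp":[0,0,0],"delta_rot":[0,0,0],"fingers":-1},
  ],
)

```text
t: 15.32
ee_pos: [0.627, -0.1902, 0.0413]
orientation: [3.141, 0.0, 1.57]
force: [0.7, -0.3, -3.5]
width: 0.0552
grip_force: 54.5
```

Call:
carry_out(
  steps=[
    {"dp":[0,0,0.03],"delta_rot":[0,0,0],"fingers":-1},
    {"dp":[0,0,0],"delta_rot":[0,0,0],"fingers":-1},
    {"dp":[0,0,0],"delta_rot":[0,0,0],"fingers":-1},
  ],
)

```text
t: 15.57
ee_pos: [0.6272, -0.1902, 0.0409]
orientation: [3.141, 0.0, 1.57]
force: [-2.4, 0.6, 2.2]
width: 0.055
grip_force: 55.1
```

Call:
carry_out(
  steps=[
    {"dp":[0,0,0],"delta_rot":[0,0,0],"fingers":0.7},
    {"dp":[0,0,0],"delta_rot":[0,0,0],"fingers":1},
    {"dp":[0,0,0],"delta_rot":[0,0,0],"fingers":1},
    {"dp":[0,0,0],"delta_rot":[0,0,0],"fingers":1},
    {"dp":[0,0,-0.4],"delta_rot":[0,0,0],"fingers":1},
    {"dp":[0,0,-1],"delta_rot":[0,0,0],"fingers":1},
    {"dp":[0,0,-1],"delta_rot":[0,0,0],"fingers":1},
    {"dp":[0,0,-1],"delta_rot":[0,0,0],"fingers":1},
    {"dp":[0,0,-1],"delta_rot":[0,0,0],"fingers":1},
    {"dp":[0,0,-0.6],"delta_rot":[0,0,0],"fingers":1},
    {"dp":[0,0,0],"delta_rot":[0,0,0],"fingers":1},
    {"dp":[0,0,0],"delta_rot":[0,0,0],"fingers":1},
  ],
)

```text
t: 16.57
ee_pos: [0.6279, -0.1905, 0.1673]
orientation: [3.138, 0.001, 1.57]
force: [0.0, 0.5, -1.0]
width: 0.0852
grip_force: 0.0
```

```bash
python3 -c "
from h import *
p,d,W=look('wrist',['red_weight_center'])
print(disc(W,.627,-.19,.048,.056,.045),disc(W,.627,-.19,.028,.036,.045))
"
```

```text
t 16.57 tcp [ 0.6279 -0.1905  0.1673] rpy [3.1385e+00 1.2000e-03 1.5698e+00] w 0.0852 F [ 0.   0.5 -1. ]
red_weight_center 0.95 [281 200  64  64] ztop 0.0528 c 0.6273 -0.1902 D 0.0583 [137  52  47]
(0.6273, -0.1902, 0.0583, np.float64(0.0522), 2884) (0.6271, -0.1907, 0.064, np.float64(0.0319), 462)
```

Call:
carry_out(
  steps=[
    {"dp":[0.95,-0.25,0],"delta_rot":[0,0,0],"fingers":1},
    {"dp":[0.95,-0.25,0],"delta_rot":[0,0,0],"fingers":1},
    {"dp":[0.95,-0.25,0],"delta_rot":[0,0,0],"fingers":1},
    {"dp":[0.95,-0.25,0],"delta_rot":[0,0,0],"fingers":1},
    {"dp":[0.95,-0.25,0],"delta_rot":[0,0,0],"fingers":1},
    {"dp":[0.95,-0.25,0],"delta_rot":[0,0,0],"fingers":1},
    {"dp":[0.95,-0.25,0],"delta_rot":[0,0,0],"fingers":1},
    {"dp":[0.95,-0.25,0],"delta_rot":[0,0,0],"fingers":1},
    {"dp":[0.95,-0.25,0],"delta_rot":[0,0,0],"fingers":1},
    {"dp":[0.95,-0.25,0],"delta_rot":[0,0,0],"fingers":1},
    {"dp":[0.95,-0.25,0],"delta_rot":[0,0,0],"fingers":1},
    {"dp":[0.95,-0.25,0],"delta_rot":[0,0,0],"fingers":1},
    {"dp":[0.95,-0.25,0],"delta_rot":[0,0,0],"fingers":1},
    {"dp":[0.95,-0.25,0],"delta_rot":[0,0,0],"fingers":1},
    {"dp":[0.95,-0.25,0],"delta_rot":[0,0,0],"fingers":1},
    {"dp":[0.95,-0.25,0],"delta_rot":[0,0,0],"fingers":1},
    {"dp":[0.95,-0.25,0],"delta_rot":[0,0,0],"fingers":1},
    {"dp":[0.95,-0.25,0],"delta_rot":[0,0,0],"fingers":1},
    {"dp":[0.95,-0.25,0],"delta_rot":[0,0,0],"fingers":1},
    {"dp":[0.95,-0.25,0],"delta_rot":[0,0,0],"fingers":1},
  ],
)

```text
t: 18.33
ee_pos: [0.5009, 0.2856, 0.1632]
orientation: [-3.139, 0.001, 1.57]
force: [0.1, -0.9, 0.6]
width: 0.0852
grip_force: 0.0
```

Call:
carry_out(
  steps=[
    {"dp":[0.95,-0.25,0],"delta_rot":[0,0,0],"fingers":1},
    {"dp":[0.95,-0.25,0],"delta_rot":[0,0,0],"fingers":1},
    {"dp":[0.95,-0.25,0],"delta_rot":[0,0,0],"fingers":1},
    {"dp":[0.6,-0.2,0],"delta_rot":[0,0,0],"fingers":1},
    {"dp":[0,0,0],"delta_rot":[0,0,0],"fingers":1},
    {"dp":[0,0,0],"delta_rot":[0,0,0],"fingers":1},
    {"dp":[0,0,0],"delta_rot":[0,0,0],"fingers":1},
  ],
)

```text
t: 18.92
ee_pos: [0.4783, 0.3703, 0.1639]
orientation: [-3.14, 0.002, 1.57]
force: [-0.3, -0.6, -0.1]
width: 0.0855
grip_force: 0.0
```

```bash
python3 -c "
from h import *
p,d,W=look('wrist',['brass_weight_center'],'w5')
print(disc(W,.477,.373))
"
```

```text
t 18.92 tcp [0.4783 0.3703 0.1639] rpy [-3.1399e+00  1.6000e-03  1.5699e+00] w 0.0855 F [-0.3 -0.6 -0.1]
brass_weight_center 0.56 [281 191  50  54] ztop 0.0208 c 0.4774 0.3735 D 0.0496 [168 137  83]
(0.4772, 0.3733, 0.0503, np.float64(0.0201), 1615)
```

Call:
carry_out(
  steps=[
    {"dp":[0.12,-0.04,0.8],"delta_rot":[0,0,0],"fingers":1},
    {"dp":[0,0,1],"delta_rot":[0,0,0],"fingers":1},
    {"dp":[0,0,1],"delta_rot":[0,0,0],"fingers":1},
    {"dp":[0,0,1],"delta_rot":[0,0,0],"fingers":1},
    {"dp":[0,0,1],"delta_rot":[0,0,0],"fingers":1},
    {"dp":[0,0,0.8],"delta_rot":[0,0,0],"fingers":1},
    {"dp":[0,0,0.5],"delta_rot":[0,0,0],"fingers":1},
    {"dp":[0,0,0],"delta_rot":[0,0,0],"fingers":1},
    {"dp":[0,0,0],"delta_rot":[0,0,0],"fingers":1},
  ],
)

```text
t: 19.77
ee_pos: [0.4778, 0.3735, 0.0126]
orientation: [-3.141, 0.001, 1.569]
force: [0.4, 0.4, 1.3]
width: 0.0852
grip_force: 0.0
```

Call:
carry_out(
  steps=[
    {"dp":[0,0,0],"delta_rot":[0,0,0],"fingers":-1},
    {"dp":[0,0,0],"delta_rot":[0,0,0],"fingers":-1},
    {"dp":[0,0,0],"delta_rot":[0,0,0],"fingers":-1},
    {"dp":[0,0,0],"delta_rot":[0,0,0],"fingers":-1},
    {"dp":[0,0,0],"delta_rot":[0,0,0],"fingers":-1},
    {"dp":[0,0,0],"delta_rot":[0,0,0],"fingers":-1},
    {"dp":[0,0,0],"delta_rot":[0,0,0],"fingers":-1},
    {"dp":[0,0,0],"delta_rot":[0,0,0],"fingers":-1},
  ],
)

```text
t: 20.43
ee_pos: [0.479, 0.3751, 0.0152]
orientation: [3.139, -0.002, 1.57]
force: [-2.6, -1.5, 9.2]
width: 0.0455
grip_force: 49.6
```

The grip is shallow: closing swings the pads forward, which lifts the TCP. I'll reopen, go lower and regrip.

Call:
carry_out(
  steps=[
    {"dp":[0,0,0],"delta_rot":[0,0,0],"fingers":1},
    {"dp":[0,0,0],"delta_rot":[0,0,0],"fingers":1},
    {"dp":[0,0,0],"delta_rot":[0,0,0],"fingers":1},
    {"dp":[0,0,0],"delta_rot":[0,0,0],"fingers":1},
    {"dp":[0,0,0.35],"delta_rot":[0,0,0],"fingers":1},
    {"dp":[0,0,0],"delta_rot":[0,0,0],"fingers":1},
    {"dp":[0,0,0],"delta_rot":[0,0,0],"fingers":1},
  ],
)

```text
t: 21.02
ee_pos: [0.4769, 0.3737, 0.0027]
orientation: [-3.14, 0.001, 1.57]
force: [-0.1, 1.2, 0.2]
width: 0.0858
grip_force: 0.0
```

```bash
python3 -c "
from h import *
p,d,W=look('wrist',['brass_weight_center'],'w6')
print(disc(W,.477,.373))
"
```

```text
t 21.02 tcp [0.4769 0.3737 0.0027] rpy [-3.1397e+00  1.2000e-03  1.5699e+00] w 0.0858 F [-0.1  1.2  0.2]
brass_weight_center 0.77 [288 279 110 113] ztop 0.0206 c 0.4791 0.3737 D 0.0502 [131 104  62]
(0.477, 0.3741, 0.0896, np.float64(0.0201), 7196)
```

View pics/w6.png

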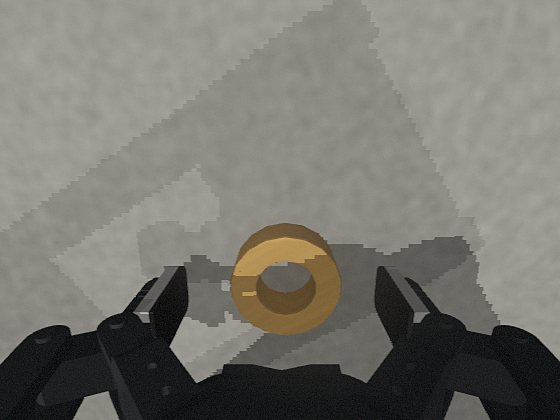

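Brass at (287,280) sits midway between the pads. I'll close.

Call:
carry_out(
  steps=[
    {"dp":[0,0.06,0],"delta_rot":[0,0,0],"fingers":-1},
    {"dp":[0,0,0],"delta_rot":[0,0,0],"fingers":-1},
    {"dp":[0,0,0],"delta_rot":[0,0,0],"fingers":-1},
    {"dp":[0,0,0],"delta_rot":[0,0,0],"fingers":-1},
    {"dp":[0,0,0],"delta_rot":[0,0,0],"fingers":-1},
    {"dp":[0,0,0],"delta_rot":[0,0,0],"fingers":-1},
    {"dp":[0,0,0],"delta_rot":[0,0,0],"fingers":-1},
    {"dp":[0,0,0],"delta_rot":[0,0,0],"fingers":-1},
  ],
)

```text
t: 21.78
ee_pos: [0.4798, 0.3746, 0.0047]
orientation: [3.141, -0.001, 1.57]
force: [0.4, -0.4, 5.5]
width: 0.0477
grip_force: 52.4
```

Call:
carry_out(
  steps=[
    {"dp":[0,0,-0.5],"delta_rot":[0,0,0],"fingers":-1},
    {"dp":[0,0,-1],"delta_rot":[0,0,0],"fingers":-1},
    {"dp":[0,0,-1],"delta_rot":[0,0,0],"fingers":-1},
    {"dp":[0,0,-1],"delta_rot":[0,0,0],"fingers":-1},
    {"dp":[0,0,-1],"delta_rot":[0,0,0],"fingers":-1},
    {"dp":[0,0,-0.5],"delta_rot":[0,0,0],"fingers":-1},
    {"dp":[0,0,0],"delta_rot":[0,0,0],"fingers":-1},
  ],
)

```text
t: 22.37
ee_pos: [0.4811, 0.3755, 0.1332]
orientation: [3.137, -0.003, 1.57]
force: [0.8, 0.5, -2.1]
width: 0.0477
grip_force: 52.5
```

```bash
python3 -c "
from h import *
held(.05)"
```

```text
tcp [0.4801 0.3748 0.1306] ztop 0.1485 held c [0.4811 0.375 ] off [0.001  0.0002] inl 518 666
```

Call:
carry_out(
  steps=[
    {"dp":[-0.6,0.1,0],"delta_rot":[0,0,0],"fingers":-1},
    {"dp":[-0.95,0.25,0],"delta_rot":[0,0,0],"fingers":-1},
    {"dp":[-0.95,0.25,0],"delta_rot":[0,0,0],"fingers":-1},
    {"dp":[-0.95,0.25,0],"delta_rot":[0,0,0],"fingers":-1},
    {"dp":[-0.95,0.25,0],"delta_rot":[0,0,0],"fingers":-1},
    {"dp":[-0.95,0.25,0],"delta_rot":[0,0,0],"fingers":-1},
    {"dp":[-0.95,0.25,0],"delta_rot":[0,0,0],"fingers":-1},
    {"dp":[-0.95,0.25,0],"delta_rot":[0,0,0],"fingers":-1},
    {"dp":[-0.95,0.25,0],"delta_rot":[0,0,0],"fingers":-1},
    {"dp":[-0.95,0.25,0],"delta_rot":[0,0,0],"fingers":-1},
    {"dp":[-0.95,0.25,0],"delta_rot":[0,0,0],"fingers":-1},
    {"dp":[-0.95,0.25,0],"delta_rot":[0,0,0],"fingers":-1},
    {"dp":[-0.95,0.25,0],"delta_rot":[0,0,0],"fingers":-1},
    {"dp":[-0.95,0.25,0],"delta_rot":[0,0,0],"fingers":-1},
    {"dp":[-0.95,0.25,0],"delta_rot":[0,0,0],"fingers":-1},
    {"dp":[-0.95,0.25,0],"delta_rot":[0,0,0],"fingers":-1},
  ],
)

```text
t: 23.75
ee_pos: [0.5732, 0.0013, 0.126]
orientation: [-3.137, -0.0, 1.57]
force: [-0.6, 0.7, -2.1]
width: 0.0475
grip_force: 52.4
```

Call:
carry_out(
  steps=[
    {"dp":[-0.95,0.25,0],"delta_rot":[0,0,0],"fingers":-1},
    {"dp":[-0.95,0.25,0],"delta_rot":[0,0,0],"fingers":-1},
    {"dp":[-0.95,0.25,0],"delta_rot":[0,0,0],"fingers":-1},
    {"dp":[-0.95,0.25,0],"delta_rot":[0,0,0],"fingers":-1},
    {"dp":[-0.95,0.25,0],"delta_rot":[0,0,0],"fingers":-1},
    {"dp":[-0.95,0.25,0],"delta_rot":[0,0,0],"fingers":-1},
    {"dp":[-0.95,0.25,0],"delta_rot":[0,0,0],"fingers":-1},
    {"dp":[-0.95,0.25,0],"delta_rot":[0,0,0],"fingers":-1},
    {"dp":[0,0,0],"delta_rot":[0,0,0],"fingers":-1},
    {"dp":[0,0,0],"delta_rot":[0,0,0],"fingers":-1},
    {"dp":[0,0,0],"delta_rot":[0,0,0],"fingers":-1},
  ],
)

```text
t: 24.67
ee_pos: [0.6233, -0.1868, 0.1265]
orientation: [-3.138, -0.002, 1.569]
force: [0.1, 0.5, -2.7]
width: 0.0476
grip_force: 52.5
```

```bash
python3 -c "
from h import *
held(.05)"
```

```text
tcp [ 0.6236 -0.1863  0.1271] ztop 0.1419 held c [ 0.6234 -0.1872] off [-0.0002 -0.0009] inl 517 655
```

Call:
carry_out(
  steps=[
    {"dp":[-0.12,0.15,0.4],"delta_rot":[0,0,0],"fingers":-1},
    {"dp":[0,0,0.7],"delta_rot":[0,0,0],"fingers":-1},
    {"dp":[0,0,0.6],"delta_rot":[0,0,0],"fingers":-1},
    {"dp":[0,0,0],"delta_rot":[0,0,0],"fingers":-1},
    {"dp":[0,0,0],"delta_rot":[0,0,0],"fingers":-1},
    {"dp":[0,0,0],"delta_rot":[0,0,0],"fingers":-1},
  ],
)

```text
t: 25.22
ee_pos: [0.629, -0.1898, 0.0869]
orientation: [3.141, 0.0, 1.57]
force: [0.1, 0.7, -2.2]
width: 0.048
grip_force: 52.5
```

```bash
python3 -c "
from h import *
held(.05)"
```

```text
tcp [ 0.6295 -0.1901  0.0877] ztop 0.1023 held c [ 0.629  -0.1902] off [-0.0004 -0.0001] inl 515 651
```

Call:
carry_out(
  steps=[
    {"dp":[0,-0.06,0.3],"delta_rot":[0,0,0],"fingers":-1},
    {"dp":[0,0,0.4],"delta_rot":[0,0,0],"fingers":-1},
    {"dp":[0,0,0.3],"delta_rot":[0,0,0],"fingers":-1},
    {"dp":[0,0,0.1],"delta_rot":[0,0,0],"fingers":-1},
    {"dp":[0,0,0],"delta_rot":[0,0,0],"fingers":-1},
    {"dp":[0,0,0],"delta_rot":[0,0,0],"fingers":-1},
    {"dp":[0,0,0],"delta_rot":[0,0,0],"fingers":-1},
  ],
)

```text
t: 25.85
ee_pos: [0.6273, -0.1902, 0.0592]
orientation: [3.141, 0.0, 1.57]
force: [0.0, 0.7, -2.8]
width: 0.0474
grip_force: 52.5
```

```bash
python3 -c "
from h import *
held(.05)"
```

```text
tcp [ 0.6274 -0.1902  0.0593] ztop 0.0745 held c [ 0.6274 -0.1906] off [-0.     -0.0004] inl 511 651
```

Call:
carry_out(
  steps=[
    {"dp":[0,0,0.05],"delta_rot":[0,0,0],"fingers":-1},
    {"dp":[0,0,0],"delta_rot":[0,0,0],"fingers":-1},
    {"dp":[0,0,0],"delta_rot":[0,0,0],"fingers":-1},
  ],
)

```text
t: 26.15
ee_pos: [0.6272, -0.1901, 0.0578]
orientation: [-3.142, -0.0, 1.57]
force: [-0.7, 0.6, -3.0]
width: 0.0476
grip_force: 52.5
```

Call:
carry_out(
  steps=[
    {"dp":[0,0,0.03],"delta_rot":[0,0,0],"fingers":-1},
    {"dp":[0,0,0],"delta_rot":[0,0,0],"fingers":-1},
    {"dp":[0,0,0],"delta_rot":[0,0,0],"fingers":-1},
  ],
)

```text
t: 26.4
ee_pos: [0.6272, -0.1901, 0.057]
orientation: [-3.141, -0.0, 1.57]
force: [-0.4, 0.1, -3.2]
width: 0.0476
grip_force: 52.5
```

Call:
carry_out(
  steps=[
    {"dp":[0,0,0.03],"delta_rot":[0,0,0],"fingers":-1},
    {"dp":[0,0,0],"delta_rot":[0,0,0],"fingers":-1},
    {"dp":[0,0,0],"delta_rot":[0,0,0],"fingers":-1},
  ],
)

```text
t: 26.65
ee_pos: [0.6273, -0.1902, 0.0568]
orientation: [3.141, 0.0, 1.57]
force: [-2.2, 1.1, 2.9]
width: 0.0476
grip_force: 52.9
```

Call:
carry_out(
  steps=[
    {"dp":[0,0,0],"delta_rot":[0,0,0],"fingers":0.5},
    {"dp":[0,0,0],"delta_rot":[0,0,0],"fingers":1},
    {"dp":[0,0,0],"delta_rot":[0,0,0],"fingers":1},
    {"dp":[0,0,0],"delta_rot":[0,0,0],"fingers":1},
    {"dp":[0,0,0],"delta_rot":[0,0,0],"fingers":1},
    {"dp":[0,0,-0.4],"delta_rot":[0,0,0],"fingers":1},
    {"dp":[0,0,-1],"delta_rot":[0,0,0],"fingers":1},
    {"dp":[0,0,-1],"delta_rot":[0,0,0],"fingers":1},
    {"dp":[0,0,-1],"delta_rot":[0,0,0],"fingers":1},
    {"dp":[0,0,-1],"delta_rot":[0,0,0],"fingers":1},
    {"dp":[0,0,-0.6],"delta_rot":[0,0,0],"fingers":1},
    {"dp":[0,0,0],"delta_rot":[0,0,0],"fingers":1},
  ],
)

```text
t: 27.65
ee_pos: [0.6298, -0.1911, 0.1878]
orientation: [3.133, 0.003, 1.57]
force: [-0.1, 0.0, 0.8]
width: 0.0854
grip_force: 0.0
```

```bash
python3 -c "
from h import *
p,d,W=look('wrist',['brass_weight_center'],'w7')
print(disc(W,.627,-.19,.068,.076,.045),disc(W,.627,-.19,.048,.056,.045))
"
```

```text
t 27.65 tcp [ 0.6298 -0.1911  0.1878] rpy [3.1334 0.0032 1.5698] w 0.0854 F [-0.1  0.   0.8]
brass_weight_center 0.75 [277 201  58  62] ztop 0.0727 c 0.6275 -0.1908 D 0.0497 [141 113  68]
(0.6275, -0.1909, 0.0499, np.float64(0.0721), 1938) (0.6273, -0.1901, 0.0577, np.float64(0.052), 700)
```

Call:
carry_out(
  steps=[
    {"dp":[-0.9,-0.95,0],"delta_rot":[0,0,0],"fingers":1},
    {"dp":[-0.9,-0.95,0],"delta_rot":[0,0,0],"fingers":1},
    {"dp":[-0.9,-0.95,0],"delta_rot":[0,0,0],"fingers":1},
    {"dp":[-0.9,-0.95,0],"delta_rot":[0,0,0],"fingers":1},
    {"dp":[-0.9,-0.95,0],"delta_rot":[0,0,0],"fingers":1},
    {"dp":[-0.9,-0.95,0],"delta_rot":[0,0,0],"fingers":1},
    {"dp":[-0.9,-0.95,0],"delta_rot":[0,0,0],"fingers":1},
    {"dp":[-0.1,-0.1,0],"delta_rot":[0,0,0],"fingers":1},
    {"dp":[0,0,0.8],"delta_rot":[0,0,0],"fingers":1},
    {"dp":[0,0,0],"delta_rot":[0,0,0],"fingers":1},
    {"dp":[0,0,0],"delta_rot":[0,0,0],"fingers":1},
    {"dp":[0,0,0],"delta_rot":[0,0,0],"fingers":1},
  ],
)

```text
t: 28.75
ee_pos: [0.4583, -0.3491, 0.1606]
orientation: [-3.14, -0.001, 1.571]
force: [0.1, -0.2, -0.3]
width: 0.0852
grip_force: 0.0
```

```bash
python3 -c "
from h import *
p,d,W=look('wrist',['blue_weight_center'],'w8')
print(disc(W,.458,-.35))
"
```

```text
t 28.75 tcp [ 0.4583 -0.3491  0.1606] rpy [-3.1403e+00 -1.4000e-03  1.5705e+00] w 0.0852 F [ 0.1 -0.2 -0.3]
blue_weight_center 0.7 [248 290  45  40] ztop 0.0145 c 0.4233 -0.4485 D 0.044 [ 74 105 147]
blue_weight_center 0.61 [283 199  69  70] ztop 0.0208 c 0.4575 -0.3504 D 0.064 [ 59  84 121]
blue_weight_center 0.59 [174 233  55  47] ztop 0.0146 c 0.3531 -0.3849 D 0.0446 [ 71 101 142]
(0.4575, -0.3504, 0.064, np.float64(0.0202), 3034)
```

View pics/w8.png

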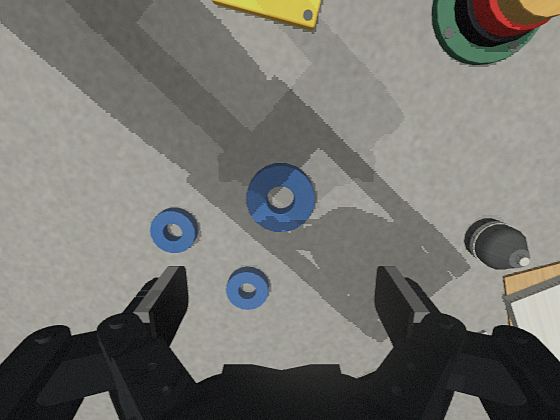

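The green stack is complete: black, red, brass, with tops at 0.032, 0.052 and 0.072. The large blue disc at (281,198) measures 64 mm; the small ones at (174,230) and (248,288) measure 44 mm. I'll go down on the large one.

Call:
carry_out(
  steps=[
    {"dp":[-0.05,-0.03,0.8],"delta_rot":[0,0,0],"fingers":1},
    {"dp":[0,0,1],"delta_rot":[0,0,0],"fingers":1},
    {"dp":[0,0,1],"delta_rot":[0,0,0],"fingers":1},
    {"dp":[0,0,1],"delta_rot":[0,0,0],"fingers":1},
    {"dp":[0,0,1],"delta_rot":[0,0,0],"fingers":1},
    {"dp":[0,0,1],"delta_rot":[0,0,0],"fingers":1},
    {"dp":[0,0,0.45],"delta_rot":[0,0,0],"fingers":1},
    {"dp":[0,0,0],"delta_rot":[0,0,0],"fingers":1},
    {"dp":[0,0,0],"delta_rot":[0,0,0],"fingers":1},
    {"dp":[0,0,0],"delta_rot":[0,0,0],"fingers":1},
  ],
)

```text
t: 29.68
ee_pos: [0.4588, -0.3522, 0.0071]
orientation: [3.14, 0.002, 1.57]
force: [0.8, 0.1, 0.2]
width: 0.0852
grip_force: 0.0
```

Call:
carry_out(
  steps=[
    {"dp":[0,0,0],"delta_rot":[0,0,0],"fingers":-1},
    {"dp":[0,0,0],"delta_rot":[0,0,0],"fingers":-1},
    {"dp":[0,0,0],"delta_rot":[0,0,0],"fingers":-1},
    {"dp":[0,0,0],"delta_rot":[0,0,0],"fingers":-1},
    {"dp":[0,0,0],"delta_rot":[0,0,0],"fingers":-1},
    {"dp":[0,0,0],"delta_rot":[0,0,0],"fingers":-1},
    {"dp":[0,0,0],"delta_rot":[0,0,0],"fingers":-1},
  ],
)

```text
t: 30.27
ee_pos: [0.4587, -0.3524, 0.0078]
orientation: [3.139, 0.002, 1.57]
force: [-3.8, 3.6, 11.0]
width: 0.0614
grip_force: 51.3
```

Call:
carry_out(
  steps=[
    {"dp":[0,0,-0.5],"delta_rot":[0,0,0],"fingers":-1},
    {"dp":[0,0,-1],"delta_rot":[0,0,0],"fingers":-1},
    {"dp":[0,0,-1],"delta_rot":[0,0,0],"fingers":-1},
    {"dp":[0,0,-1],"delta_rot":[0,0,0],"fingers":-1},
    {"dp":[0,0,-1],"delta_rot":[0,0,0],"fingers":-1},
    {"dp":[0.4,-0.02,0],"delta_rot":[0,0,0],"fingers":-1},
    {"dp":[0.9,-0.02,0],"delta_rot":[0,0,0],"fingers":-1},
    {"dp":[0.9,-0.02,0],"delta_rot":[0,0,0],"fingers":-1},
    {"dp":[0.9,-0.02,0],"delta_rot":[0,0,0],"fingers":-1},
    {"dp":[0.9,-0.02,0],"delta_rot":[0,0,0],"fingers":-1},
    {"dp":[0.9,-0.02,0],"delta_rot":[0,0,0],"fingers":-1},
    {"dp":[0.9,-0.02,0],"delta_rot":[0,0,0],"fingers":-1},
    {"dp":[0.9,-0.02,0],"delta_rot":[0,0,0],"fingers":-1},
    {"dp":[0.9,0,0],"delta_rot":[0,0,0],"fingers":-1},
    {"dp":[0.2,0,0],"delta_rot":[0,0,0],"fingers":-1},
    {"dp":[0,0,0],"delta_rot":[0,0,0],"fingers":-1},
    {"dp":[0,0,0],"delta_rot":[0,0,0],"fingers":-1},
    {"dp":[0,0,0],"delta_rot":[0,0,0],"fingers":-1},
  ],
)

```text
t: 31.77
ee_pos: [0.4536, -0.1568, 0.1173]
orientation: [-3.141, 0.0, 1.57]
force: [0.2, 0.3, -4.1]
width: 0.0609
grip_force: 56.2
```

```bash
python3 -c "
from h import *
held(.064);look('scene',['yellow_seat','blue_weight_center'])"
```

```text
tcp [ 0.4536 -0.157   0.1174] ztop 0.1294 held c [ 0.4537 -0.1548] off [0.0001 0.0021] inl 564 673
t 31.82 tcp [ 0.4536 -0.157   0.1174] rpy [-3.1414e+00  3.0000e-04  1.5690e+00] w 0.0612 F [-0.4  0.2 -4.3]
yellow_seat 0.98 [234 233  41  36] ztop 0.0129 c 0.4551 -0.1595 D 0.11 [112  81  29]
blue_weight_center 0.81 [134 243  16  19] ztop 0.0137 c 0.3548 -0.3859 D 0.0453 [34 51 81]
blue_weight_center 0.75 [222 206  16  28] ztop 0.1292 c 0.4547 -0.1666 D 0.0558 [20 28 44]
blue_weight_center 0.75 [117 274  17  18] ztop 0.014 c 0.4249 -0.4492 D 0.0443 [34 53 86]
```

Call:
carry_out(
  steps=[
    {"dp":[-0.08,0.05,0.4],"delta_rot":[0,0,0],"fingers":-1},
    {"dp":[0,0,0.6],"delta_rot":[0,0,0],"fingers":-1},
    {"dp":[0,0,0.6],"delta_rot":[0,0,0],"fingers":-1},
    {"dp":[0,0,0.6],"delta_rot":[0,0,0],"fingers":-1},
    {"dp":[0,0,0.6],"delta_rot":[0,0,0],"fingers":-1},
    {"dp":[0,0,0.5],"delta_rot":[0,0,0],"fingers":-1},
    {"dp":[0,0,0.3],"delta_rot":[0,0,0],"fingers":-1},
    {"dp":[0,0,0.1],"delta_rot":[0,0,0],"fingers":-1},
    {"dp":[0,0,0],"delta_rot":[0,0,0],"fingers":-1},
    {"dp":[0,0,0],"delta_rot":[0,0,0],"fingers":-1},
    {"dp":[0,0,0],"delta_rot":[0,0,0],"fingers":-1},
  ],
)

```text
t: 32.88
ee_pos: [0.4558, -0.1586, 0.026]
orientation: [3.14, 0.001, 1.57]
force: [0.5, -1.3, -3.5]
width: 0.0609
grip_force: 56.2
```

```bash
python3 -c "
from h import *
held(.064)"
```

```text
tcp [ 0.4558 -0.1586  0.026 ] ztop 0.0382 held c [ 0.4559 -0.1573] off [0.0001 0.0014] inl 520 768
```

Another 6 mm to go.

Call:
carry_out(
  steps=[
    {"dp":[0,-0.03,0.1],"delta_rot":[0,0,0],"fingers":-1},
    {"dp":[0,0,0.1],"delta_rot":[0,0,0],"fingers":-1},
    {"dp":[0,0,0],"delta_rot":[0,0,0],"fingers":-1},
    {"dp":[0,0,0],"delta_rot":[0,0,0],"fingers":-1},
  ],
)

```text
t: 33.27
ee_pos: [0.4544, -0.1583, 0.0201]
orientation: [3.141, 0.0, 1.57]
force: [-0.2, -0.3, -3.6]
width: 0.061
grip_force: 56.3
```

Call:
carry_out(
  steps=[
    {"dp":[0,0,0.04],"delta_rot":[0,0,0],"fingers":-1},
    {"dp":[0,0,0],"delta_rot":[0,0,0],"fingers":-1},
    {"dp":[0,0,0],"delta_rot":[0,0,0],"fingers":-1},
  ],
)

```text
t: 33.52
ee_pos: [0.4544, -0.1583, 0.02]
orientation: [-3.142, 0.0, 1.57]
force: [-5.3, 1.5, 6.1]
width: 0.0611
grip_force: 57.5
```

Call:
carry_out(
  steps=[
    {"dp":[0,0,0],"delta_rot":[0,0,0],"fingers":0.8},
    {"dp":[0,0,0],"delta_rot":[0,0,0],"fingers":1},
    {"dp":[0,0,0],"delta_rot":[0,0,0],"fingers":1},
    {"dp":[0,0,0],"delta_rot":[0,0,0],"fingers":1},
    {"dp":[0,0,-0.4],"delta_rot":[0,0,0],"fingers":1},
    {"dp":[0,0,-1],"delta_rot":[0,0,0],"fingers":1},
    {"dp":[0,0,-1],"delta_rot":[0,0,0],"fingers":1},
    {"dp":[0,0,-1],"delta_rot":[0,0,0],"fingers":1},
    {"dp":[0,0,-1],"delta_rot":[0,0,0],"fingers":1},
    {"dp":[0,0,-1],"delta_rot":[0,0,0],"fingers":1},
    {"dp":[0,0,0],"delta_rot":[0,0,0],"fingers":1},
  ],
)

```text
t: 34.43
ee_pos: [0.4573, -0.1597, 0.1609]
orientation: [3.133, 0.004, 1.57]
force: [1.3, 0.2, 0.7]
width: 0.085
grip_force: 0.0
```

```bash
python3 -c "
from h import *
p,d,W=look('wrist',['blue_weight_center'],'w9')
print(disc(W,.455,-.157,.028,.036,.045),disc(W,.455,-.157,.058,.066,.03))
"
```

```text
t 34.43 tcp [ 0.4573 -0.1597  0.1609] rpy [3.133  0.004  1.5698] w 0.085 F [1.3 0.2 0.7]
blue_weight_center 0.93 [277 194  73  71] ztop 0.0328 c 0.4545 -0.1565 D 0.0638 [ 67  85 116]
blue_weight_center 0.59 [199 375  27  16] ztop 0.0137 c 0.3628 -0.3684 D 0.0217 [35 61 93]
(0.4545, -0.1565, 0.0638, np.float64(0.0322), 3327) (0.4536, -0.1561, 0.0126, np.float64(0.061), 170)
```

Call:
carry_out(
  steps=[
    {"dp":[0.9,0.55,0],"delta_rot":[0,0,0],"fingers":1},
    {"dp":[0.9,0.55,0],"delta_rot":[0,0,0],"fingers":1},
    {"dp":[0.9,0.55,0],"delta_rot":[0,0,0],"fingers":1},
    {"dp":[0.9,0.55,0],"delta_rot":[0,0,0],"fingers":1},
    {"dp":[0.9,0.55,0],"delta_rot":[0,0,0],"fingers":1},
    {"dp":[0.9,0.55,0],"delta_rot":[0,0,0],"fingers":1},
    {"dp":[0.9,0.55,0],"delta_rot":[0,0,0],"fingers":1},
    {"dp":[0.9,0.55,0],"delta_rot":[0,0,0],"fingers":1},
    {"dp":[0.9,0.55,0],"delta_rot":[0,0,0],"fingers":1},
    {"dp":[0.9,0.55,0],"delta_rot":[0,0,0],"fingers":1},
    {"dp":[0.9,0.55,0],"delta_rot":[0,0,0],"fingers":1},
    {"dp":[0.9,0.55,0],"delta_rot":[0,0,0],"fingers":1},
    {"dp":[0.9,0.55,0],"delta_rot":[0,0,0],"fingers":1},
    {"dp":[0.9,0.5,0],"delta_rot":[0,0,0],"fingers":1},
    {"dp":[0.3,0.1,0],"delta_rot":[0,0,0],"fingers":1},
    {"dp":[0,0,0],"delta_rot":[0,0,0],"fingers":1},
    {"dp":[0,0,0],"delta_rot":[0,0,0],"fingers":1},
    {"dp":[0,0,0],"delta_rot":[0,0,0],"fingers":1},
  ],
)

```text
t: 36.03
ee_pos: [0.6475, 0.163, 0.1533]
orientation: [-3.14, 0.001, 1.569]
force: [0.8, 0.6, -0.1]
width: 0.0854
grip_force: 0.0
```

```bash
python3 -c "
from h import *
p,d,W=look('wrist',['white_weight_center'],'w10')
"
```

```text
t 36.03 tcp [0.6475 0.163  0.1533] rpy [-3.1401e+00  7.0000e-04  1.5693e+00] w 0.0854 F [ 0.8  0.6 -0.1]
white_weight_center 0.91 [283 199  58  58] ztop 0.0208 c 0.649 0.1627 D 0.0537 [183 186 176]
white_weight_center 0.55 [378 104  72  70] ztop 0.0208 c 0.7277 0.2427 D 0.054 [183 122  55]
```

Call:
carry_out(
  steps=[
    {"dp":[0,0.05,0.8],"delta_rot":[0,0,0],"fingers":1},
    {"dp":[0,0,1],"delta_rot":[0,0,0],"fingers":1},
    {"dp":[0,0,1],"delta_rot":[0,0,0],"fingers":1},
    {"dp":[0,0,1],"delta_rot":[0,0,0],"fingers":1},
    {"dp":[0,0,1],"delta_rot":[0,0,0],"fingers":1},
    {"dp":[0,0,0.8],"delta_rot":[0,0,0],"fingers":1},
    {"dp":[0,0,0.4],"delta_rot":[0,0,0],"fingers":1},
    {"dp":[0,0,0],"delta_rot":[0,0,0],"fingers":1},
    {"dp":[0,0,0],"delta_rot":[0,0,0],"fingers":1},
    {"dp":[0,0,0],"delta_rot":[0,0,0],"fingers":1},
  ],
)

```text
t: 36.97
ee_pos: [0.651, 0.164, 0.0062]
orientation: [3.139, -0.0, 1.569]
force: [-0.6, 0.9, -0.2]
width: 0.0854
grip_force: 0.0
```

Call:
carry_out(
  steps=[
    {"dp":[0,0,0],"delta_rot":[0,0,0],"fingers":-1},
    {"dp":[0,0,0],"delta_rot":[0,0,0],"fingers":-1},
    {"dp":[0,0,0],"delta_rot":[0,0,0],"fingers":-1},
    {"dp":[0,0,0],"delta_rot":[0,0,0],"fingers":-1},
    {"dp":[0,0,0],"delta_rot":[0,0,0],"fingers":-1},
    {"dp":[0,0,0],"delta_rot":[0,0,0],"fingers":-1},
    {"dp":[0,0,0],"delta_rot":[0,0,0],"fingers":-1},
    {"dp":[0,0,0],"delta_rot":[0,0,0],"fingers":-1},
  ],
)

```text
t: 37.63
ee_pos: [0.6507, 0.1643, 0.0063]
orientation: [3.139, -0.0, 1.57]
force: [-3.1, -0.7, 9.0]
width: 0.052
grip_force: 50.7
```

Call:
carry_out(
  steps=[
    {"dp":[0,0,-0.5],"delta_rot":[0,0,0],"fingers":-1},
    {"dp":[0,0,-1],"delta_rot":[0,0,0],"fingers":-1},
    {"dp":[0,0,-1],"delta_rot":[0,0,0],"fingers":-1},
    {"dp":[0,0,-1],"delta_rot":[0,0,0],"fingers":-1},
    {"dp":[0,0,-1],"delta_rot":[0,0,0],"fingers":-1},
    {"dp":[0,0,-0.5],"delta_rot":[0,0,0],"fingers":-1},
  ],
)

```text
t: 38.13
ee_pos: [0.6511, 0.1644, 0.1337]
orientation: [3.137, -0.001, 1.57]
force: [0.7, 0.0, -1.4]
width: 0.0518
grip_force: 53.2
```

Call:
carry_out(
  steps=[
    {"dp":[-0.5,-0.3,0],"delta_rot":[0,0,0],"fingers":-1},
    {"dp":[-0.9,-0.55,0],"delta_rot":[0,0,0],"fingers":-1},
    {"dp":[-0.9,-0.55,0],"delta_rot":[0,0,0],"fingers":-1},
    {"dp":[-0.9,-0.55,0],"delta_rot":[0,0,0],"fingers":-1},
    {"dp":[-0.9,-0.55,0],"delta_rot":[0,0,0],"fingers":-1},
    {"dp":[-0.9,-0.55,0],"delta_rot":[0,0,0],"fingers":-1},
    {"dp":[-0.9,-0.55,0],"delta_rot":[0,0,0],"fingers":-1},
    {"dp":[-0.9,-0.55,0],"delta_rot":[0,0,0],"fingers":-1},
    {"dp":[-0.9,-0.55,0],"delta_rot":[0,0,0],"fingers":-1},
    {"dp":[-0.9,-0.55,0],"delta_rot":[0,0,0],"fingers":-1},
    {"dp":[-0.9,-0.55,0],"delta_rot":[0,0,0],"fingers":-1},
    {"dp":[-0.9,-0.55,0],"delta_rot":[0,0,0],"fingers":-1},
    {"dp":[-0.9,-0.55,0],"delta_rot":[0,0,0],"fingers":-1},
    {"dp":[-0.9,-0.55,0],"delta_rot":[0,0,0],"fingers":-1},
    {"dp":[-0.6,-0.4,0],"delta_rot":[0,0,0],"fingers":-1},
    {"dp":[0,0,0],"delta_rot":[0,0,0],"fingers":-1},
    {"dp":[0,0,0],"delta_rot":[0,0,0],"fingers":-1},
    {"dp":[0,0,0],"delta_rot":[0,0,0],"fingers":-1},
  ],
)

```text
t: 39.63
ee_pos: [0.4531, -0.1554, 0.129]
orientation: [3.141, -0.0, 1.569]
force: [-0.2, 0.7, -2.3]
width: 0.0523
grip_force: 53.2
```

```bash
python3 -c "
from h import *
held(.054)"
```

```text
tcp [ 0.4532 -0.1551  0.129 ] ztop 0.1428 held c [ 0.4532 -0.1569] off [-0.     -0.0018] inl 532 675
```

Call:
carry_out(
  steps=[
    {"dp":[0.02,0.05,0.4],"delta_rot":[0,0,0],"fingers":-1},
    {"dp":[0,0,0.6],"delta_rot":[0,0,0],"fingers":-1},
    {"dp":[0,0,0.6],"delta_rot":[0,0,0],"fingers":-1},
    {"dp":[0,0,0.6],"delta_rot":[0,0,0],"fingers":-1},
    {"dp":[0,0,0.6],"delta_rot":[0,0,0],"fingers":-1},
    {"dp":[0,0,0.4],"delta_rot":[0,0,0],"fingers":-1},
    {"dp":[0,0,0.2],"delta_rot":[0,0,0],"fingers":-1},
    {"dp":[0,0,0],"delta_rot":[0,0,0],"fingers":-1},
    {"dp":[0,0,0],"delta_rot":[0,0,0],"fingers":-1},
    {"dp":[0,0,0],"delta_rot":[0,0,0],"fingers":-1},
  ],
)

```text
t: 40.52
ee_pos: [0.455, -0.1554, 0.0449]
orientation: [3.14, 0.001, 1.57]
force: [-0.3, 1.0, -2.3]
width: 0.052
grip_force: 53.2
```

```bash
python3 -c "
from h import *
held(.054)"
```

```text
tcp [ 0.4551 -0.1555  0.0451] ztop 0.0587 held c [ 0.4552 -0.1572] off [ 0.0001 -0.0016] inl 508 773
```

Call:
carry_out(
  steps=[
    {"dp":[0,0,0.1],"delta_rot":[0,0,0],"fingers":-1},
    {"dp":[0,0,0.1],"delta_rot":[0,0,0],"fingers":-1},
    {"dp":[0,0,0],"delta_rot":[0,0,0],"fingers":-1},
    {"dp":[0,0,0],"delta_rot":[0,0,0],"fingers":-1},
  ],
)

```text
t: 40.9
ee_pos: [0.4541, -0.1552, 0.0389]
orientation: [-3.141, -0.0, 1.57]
force: [1.1, 0.3, -2.7]
width: 0.0519
grip_force: 53.2
```

Call:
carry_out(
  steps=[
    {"dp":[0,0,0.04],"delta_rot":[0,0,0],"fingers":-1},
    {"dp":[0,0,0],"delta_rot":[0,0,0],"fingers":-1},
    {"dp":[0,0,0],"delta_rot":[0,0,0],"fingers":-1},
  ],
)

```text
t: 41.15
ee_pos: [0.4544, -0.1553, 0.0384]
orientation: [3.141, 0.0, 1.57]
force: [-2.1, -0.1, 2.1]
width: 0.052
grip_force: 53.6
```

Contact made. I'll release, lift and check everything.

Call:
carry_out(
  steps=[
    {"dp":[0,0,0],"delta_rot":[0,0,0],"fingers":0.6},
    {"dp":[0,0,0],"delta_rot":[0,0,0],"fingers":1},
    {"dp":[0,0,0],"delta_rot":[0,0,0],"fingers":1},
    {"dp":[0,0,0],"delta_rot":[0,0,0],"fingers":1},
    {"dp":[0,0,0],"delta_rot":[0,0,0],"fingers":1},
    {"dp":[0,0,-0.4],"delta_rot":[0,0,0],"fingers":1},
    {"dp":[0,0,-1],"delta_rot":[0,0,0],"fingers":1},
    {"dp":[0,0,-1],"delta_rot":[0,0,0],"fingers":1},
    {"dp":[0,0,-1],"delta_rot":[0,0,0],"fingers":1},
    {"dp":[0,0,-1],"delta_rot":[0,0,0],"fingers":1},
    {"dp":[0,0,-1],"delta_rot":[0,0,0],"fingers":1},
    {"dp":[0,0,-0.5],"delta_rot":[0,0,0],"fingers":1},
    {"dp":[0,0,0],"delta_rot":[0,0,0],"fingers":1},
    {"dp":[0,0,0],"delta_rot":[0,0,0],"fingers":1},
  ],
)

```text
t: 42.32
ee_pos: [0.4546, -0.1554, 0.186]
orientation: [3.14, 0.001, 1.57]
force: [-0.2, 0.3, -1.2]
width: 0.0855
grip_force: 0.0
```

```bash
python3 -c "
from h import *
p,d,W=look('wrist',['white_weight_center'],'w11')
print(disc(W,.455,-.157,.048,.056,.04),disc(W,.455,-.157,.028,.036,.045),disc(W,.627,-.19,.068,.076,.04))
look('side',['jar_center','chuck_center','brass_weight_center'],'side2')
"
```

```text
t 42.32 tcp [ 0.4546 -0.1554  0.186 ] rpy [3.1401e+00 7.0000e-04 1.5698e+00] w 0.0855 F [-0.2  0.3 -1.2]
white_weight_center 0.74 [284 200  59  63] ztop 0.0527 c 0.4545 -0.1572 D 0.054 [174 174 166]
(0.4545, -0.1572, 0.054, np.float64(0.0521), 2114) (0.4545, -0.1565, 0.0638, np.float64(0.0321), 748) (0.6274, -0.1908, 0.051, np.float64(0.0718), 1891)
t 42.42 tcp [ 0.4534 -0.1548  0.1839] rpy [-3.1393e+00 -1.0000e-03  1.5698e+00] w 0.0854 F [ 0.6  0.2 -1.4]
jar_center 0.73 [331 235  22  17] ztop 0.0726 c 0.6262 -0.1912 D 0.052 [141 111  64]
jar_center 0.69 [309 185  14  26] ztop 0.0699 c 0.663 0.0098 D 0.0397 [142 117  83]
chuck_center 0.74 [380 300  18  20] ztop 0.0455 c 0.663 -0.3952 D 0.0275 [82 82 79]
brass_weight_center 0.8 [332 232  19  21] ztop 0.0727 c 0.6262 -0.1912 D 0.052 [141 110  62]
```

View pics/w11.png

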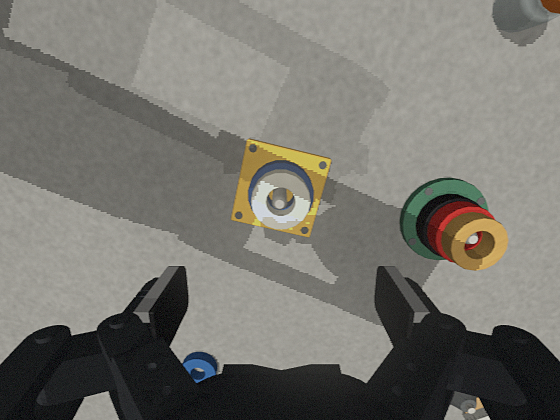

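View pics/side2.png

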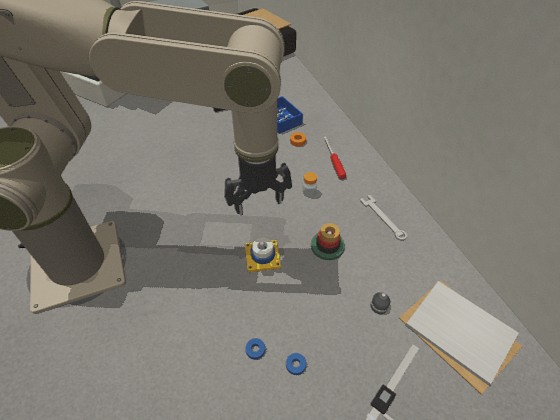

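Both stacks are flat and complete: white on blue at (281,200) and brass on red on black at (455,225) in the wrist view. In the side view the jar (310,183) and chuck (380,302) have not moved.

```bash
python3 -c "
from h import *
print(ticket.hand_in())"
```

```text
the job is handed in; nothing more can be done
None
```

Job handed in at about 42 s: black, red and brass are stacked on the green post and blue with white on top on the yellow post, all lying flat in the last camera check, with the jar and chuck where they stood.

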